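# Hold the spring clip open on the job card

## Task

Pick up the orange-tipped spring clip by its handles, squeeze it wide open, and carry it to the white job card standing on the bench. Hold it gaping level around the card's upright edge at the red band, with the edge well inside the jaws, the jaws pointing along the card and nothing touching the card, so that a ticket could be slipped in. Finish while still holding it open there, and leave the other things on the bench where they are, without knocking the card.

Things in the scene. Friction and masses are not known exactly. Their poses are not given: they have to be found in the camera images.
- clip: Steel spring clip like a big clothes-peg with orange handles and jaw tips, 120 mm long, 24 mm high all over, about 100 g, lying flat. Origin on its pivot, half-way up (12 mm above its underside); +x points along the clip to the jaws, z along the pivot (up as it lies); the frame stays midway between the two levers. Pressing the handles together spreads the jaws.
- clip_grip (a point): Where to grip the clip across its y: centre line between the handles, 38 mm behind (-x of) the pivot, half-way up. At rest the handles spread apart backwards: 43 mm over their outer faces here, 57 mm at their ends 65 mm behind the pivot. Fully squeezed (a stop inside) the outer faces are parallel, 22 mm apart. Axes as clip.
- clip_mouth (a point): Centre line of the jaws, 38 mm ahead (+x) of the pivot, half-way up; the card's edge belongs about here. Jaw tips 55 mm ahead of the pivot, jaws 5 to 7 mm thick, 2 mm apart at rest; fully squeezed the gap is 20 mm here, about 30 mm at the tips (then 53 mm ahead) and narrows towards the pivot. Axes as clip.
- clip_left (a joint): Angle of the +y lever of the clip, rad: 0 shut, 0.26 fully squeezed. Both levers move together. The spring takes about 5 N on the handles to start and 9 N fully squeezed.
- clip_right (a joint): The same for the -y lever: 0 shut, 0.26 fully squeezed.
- card: White rigid job card, 120 mm wide, 4 mm thick, upright in a wooden stand (100 x 60 mm, 30 mm high) fixed to the bench; card from 20 to 170 mm above the bench. Origin under the card's middle at bench height; x along the card, y across its thickness, z up. The upright edge at x = -60 mm carries the red band.
- card_mark (a point): Middle of the red band, on the card's upright edge, 125 mm above the bench (band 30 mm high, reaching 18 mm onto both faces). Axes as card: +x points from this edge into the card.
- axle_bolt: Bent steel wheel axle bolt lying on the boards, 110 mm long, 22 mm high; origin under its bend. Bystander.
- spark_plug: Spark plug lying on its side, 66 mm long, 21 mm high; origin under its middle. Bystander.

How it is judged:
By the outcome, as a careful person would: the job done as asked, in the order asked, and still so for the second after the job is handed in, while the arm keeps its last pose, push and grip.
It also fails if it takes over 45 s, if anything falls off the work surface, if the arm or the gripper's body presses on something with over 40 N, if the wrist force passes 120 N, or if a joint passes its speed limit or range.

## Robot

A 6-joint arm with a two-finger parallel gripper is mounted at the origin on the work surface. World frame = base frame: x ahead of the robot, y to its left, z up, the work surface at z = 0. Lengths are in m, angles in degrees, forces in N, time in s.
With the tool pointing down it reaches from about 0.3 to 0.75 m from the base axis. Payload 8.5 kg.
Tool frame: the origin (TCP) lies midway between the tips of the shut fingers; the grasp point (between the pads) lies 19 mm behind it; y points along the fingers, x is the direction in which the jaws open and shut, and the axes are right-handed (so a half turn about y gives the same grasp; the last joint's range is limited). The gripper opens to 85 mm and grips with 20 to 120 N. Pads are 22 mm wide; open, the fingers measure 114 mm over their backs; the gripper's body (76 mm by 85 mm) begins 54 mm behind the grasp point. The pads swing forward as they close: fully open they stand 13 mm farther back than shut.
Start: joints at [52.408, 21.807, 74.336, -0, 83.858, -12.336], TCP at [0.235, 0.497, 0.231] pointing down, gripper open.
Joint ranges: [-178.18, 178.18], [-50.72, 133.34], [12.68, 142.11], [-81.47, 261.47], [9.98, 163.14], [-165.26, 165.26]. Speed limits (degrees/s): [136.94, 136.94, 180, 180, 180, 180].

## Interface

Orientations are given as a 3x3 rotation matrix whose columns are the frame's x, y, z axes.
In Python, from rig import env gives the robot as it stands.
- The arm moves only by the tool carry_out, never from a script. Its argument "plan" is a list of rows, each a list of 3 entries, a list of its own where there are three numbers: the shift along the tool's x, y, z in m, then the turn, a rotation vector about the tool's x, y, z in degrees, then the finger opening in m, from 0 to 0.0854. In form: [[[dx, dy, dz], [ax, ay, az], jaw], ...]. A call has 1 to 8 rows; each row shifts and turns the commanded pose from where the row before left it, along the tool's axes as they then stand; what a row does not reach is not made up. A row lasts 1/8 s, in which the tool goes at most 62.5 mm and 10.7 degrees, less where a joint would pass 70% of its speed; a pose out of reach is approached as far as the arm can. A call is refused whole if a number of a shift passes 0.0625 or a number of a turn 10.7, either way. A call with a gripper value outside its range is refused whole. The fingers move at their own pace and stop on an object; "force" is the grip in N (left out, the last holds). Time passes only in rows, so rows that do not move let the fingers close. It gives the time, the measured TCP pose, the force and the opening at its end, in the units of the state.
- env.observe(): the state, without advancing time (a new reading comes with each control period).
- env.get_image(name): name is "scene" or "top" or "wrist"; returns a dict with "image" (400x640x3 uint8, red, green, blue), "vfov" (degrees; the focal length in pixels is half the picture's height over the tangent of half this angle, whatever the lens; pixels are square), "cx", "cy" (the principal point, pixels), "k1" (the pictures are not rectified: a ray, as slopes to the right and down, at radius r is drawn at 1 + k1 r^2 times it, then the intrinsics apply), "rvec" (rotation vector, rad) and "tvec" (3), from world to camera coordinates, as OpenCV has them; the wrist camera has in their place "tool_from_camera" (4x4, takes a point from camera to tool coordinates, whose origin is the TCP and whose axes are the tool frame's). Camera axes: x right, y down, z forward; pixel columns grow to the right and rows downward; lengths in m; the calibration is good to about 2 mm. A picture is of the moment at which its call begins: read the wrist's pose just before it. There is no depth.
- env.close_job(): hands the job in, once; it reports no verdict.
Trained networks look in a picture, given as the dict that the camera call returned (one of the last four; its "shot" number tells which), for a name from the list of things; names that differ only in an ending like _2 or _b are one class to them, and where a whole thing is asked for, a point or a joint stands for the part that bears it (a point fixed in the world has none). Each returns a list of dicts, best first, with "conf" (0 to 1); they miss things now and then, are a little off and sometimes report something else, mostly with a low value. They report only what shows in the picture. A call takes as long as a camera call.
- env.outline_of(target, picture): "mask" (400x640 bool, what is visible of it) and "pixel" ([row, column] in pixels, amid what is visible of it).
The state is a dict: "time_s": time; "q": joint angles; "qvel": joint speeds; "joint_efforts": joint torques, N m; "position": TCP position; "tool_rot": TCP orientation; "ft_force": force on the tool from outside, world axes, zero at the start; "wrist_torque": the same for the moment, N m; "grip_width": finger opening in m.
Only numpy, scipy, OpenCV 4.12 (cv2) and the standard library are available. Lean on these libraries where they do the work, as an engineer would, in place of code of your own. Each camera call takes 0.05 s, during which the arm holds its last target.

## Working session

There is one attempt and no reset: what is moved stays moved. The work goes in short steps, Python scripts to look and compute and a tool call to move; the robot and the scene stay as the last step left them, time stands still between calls to the robot, and variables do not carry over. Pictures are saved under pics/ and viewed, and the job is handed in when it is done.

Besides the shell and the picture viewer there is one more tool, called after "Emit:" by a JSON object that holds its "name" and its "arguments". carry_out: Moves the arm, as the interface text tells. Its arguments: {"type":"object","properties":{"plan":{"type":"array","items":{"type":"array"}},"force":{"type":"number"}},"required":["plan"]}

```bash
ls; mkdir -p pics
cat > h.py <<'E'
import numpy as np, cv2
from rig import env
def save(p,n): cv2.imwrite('pics/'+n,cv2.cvtColor(p['image'],cv2.COLOR_RGB2BGR))
def K(p):
    f=200/np.tan(np.radians(p['vfov'])/2); return np.array([[f,0,p['cx']],[0,f,p['cy']],[0,0,1]])
def pose(p,s=None):
    if 'rvec' in p: 
        R=cv2.Rodrigues(np.array(p['rvec'],float))[0]; return R,np.array(p['tvec'],float).ravel()
    T=np.eye(4);T[:3,:3]=s['tool_rot'];T[:3,3]=s['position']
    M=np.linalg.inv(T@np.array(p['tool_from_camera'])); return M[:3,:3],M[:3,3]
def dist(p): return np.array([p['k1'],0,0,0,0.])
def proj(p,X,s=None):
    R,t=pose(p,s); return cv2.projectPoints(np.array(X,float).reshape(-1,1,3),cv2.Rodrigues(R)[0],t,K(p),dist(p))[0].reshape(-1,2)
def ray(p,uv,s=None):
    R,t=pose(p,s); n=cv2.undistortPoints(np.array(uv,float).reshape(-1,1,2),K(p),dist(p)).reshape(-1,2)
    d=np.c_[n,np.ones(len(n))]@R; return -R.T@t,d
def onz(p,uv,z,s=None):
    o,d=ray(p,uv,s); return o+d*((z-o[2])/d[:,2])[:,None]
E
python3 - <<'E'
from h import *
s=env.observe(); print(s)
for n in ['scene','top','wrist']:
    s=env.observe();p=env.get_image(n); save(p,n+'0.png')
    print(n,p['vfov'],p['cx'],p['cy'],p['k1'],p.get('tool_from_camera'))
    for t in ['clip','card','card_mark','axle_bolt','spark_plug']:
        try:
            for r in env.outline_of(t,p)[:2]: print(t,r['conf'],r['pixel'],r['mask'].sum(),onz(p,[r['pixel'][::-1]],0.012,s).round(3))
        except Exception as e: print(t,e)
E
```

```text
pics
{'time_s': 0.0, 'q': array([ 5.24097331e+01,  2.18410236e+01,  7.43852167e+01,  2.37161829e-04,
        8.38555836e+01, -1.23367307e+01]), 'qvel': array([-0.00715172,  0.10311107, -0.0724299 , -0.07796813, -0.04416631,
        0.05536145]), 'joint_efforts': array([ 8.92275557e-05, -4.48477471e+01, -2.31276190e+01, -2.50286876e-04,
        4.88364341e-03, -1.02706699e-05]), 'position': array([0.23447526, 0.4972007 , 0.23070872]), 'tool_rot': array([[ 4.26624354e-01, -8.74415777e-04, -9.04428491e-01],
       [ 9.04427839e-01, -1.12910456e-03,  4.26625138e-01],
       [-1.39424208e-03, -9.99998980e-01,  3.09142469e-04]]), 'ft_force': array([0.20388211, 0.14971477, 0.35100061]), 'wrist_torque': array([ 0.01763077, -0.03323354,  0.01251059]), 'grip_width': 0.08540099966248994}
scene 51.71599153284474 318.49169464811666 205.78161668703726 -0.06328463706860407 None
clip 0.98 [206.2, 401.5] 987 [[0.511 0.176 0.012]]
card 0.83 [232.9, 258.3] 6961 [[ 0.492 -0.121  0.012]]
card_mark 0.94 [234.9, 261.1] 6839 [[ 0.5   -0.117  0.012]]
axle_bolt 0.65 [234.0, 260.2] 6871 [[ 0.497 -0.118  0.012]
[... 189 characters left out ...]
86954857 None
clip 0.67 [228.5, 206.9] 643 [[0.51  0.178 0.012]]
card 0.83 [179.9, 380.8] 2727 [[ 0.592 -0.14   0.012]]
card_mark 0.7 [234.3, 207.1] 271 [[0.5   0.177 0.012]]
card_mark 0.62 [181.6, 384.8] 2758 [[ 0.589 -0.147  0.012]]
axle_bolt 0.71 [274.9, 303.0] 502 [[0.423 0.006 0.012]]
spark_plug 0.65 [136.1, 307.0] 266 [[ 0.679 -0.007  0.012]]
wrist 63.43016254173176 319.8993339883331 200.12417024505658 0.01351722863438392 [[ 9.99999593e-01 -3.69235913e-04 -8.23563257e-04 -2.13421576e-04]
 [ 6.61982678e-04 -3.20185618e-01  9.47354597e-01 -1.43789174e-01]
 [-6.13490450e-04 -9.47354756e-01 -3.20185243e-01  8.23165469e-02]
 [ 0.00000000e+00  0.00000000e+00  0.00000000e+00  1.00000000e+00]]
```

View pics/scene0.png

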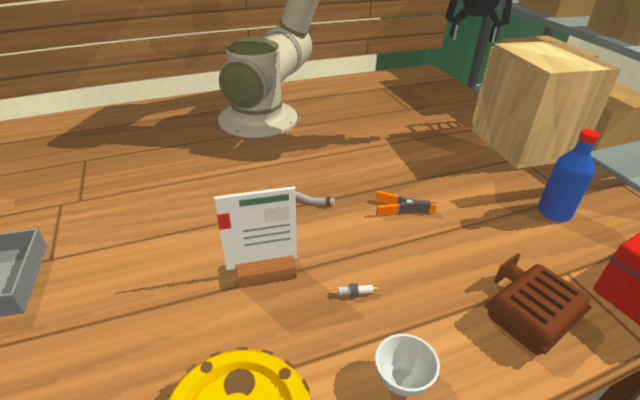

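View pics/top0.png

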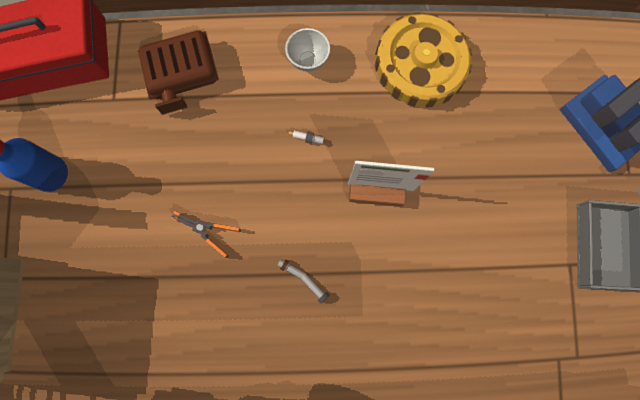

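View pics/wrist0.png

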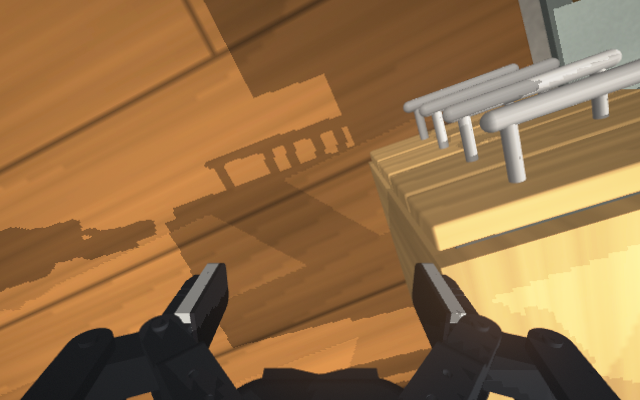

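The scene view shows the clip at about (405,205) and the card at (258,233), with the red band on its image-left edge (world −y). In the top view the clip pivot is near (200,228) and the jaws point up-left. I'll enlarge both for corner pixels.

Run:
```python
import cv2
s=cv2.imread('pics/scene0.png');t=cv2.imread('pics/top0.png')
cv2.imwrite('pics/z1.png',cv2.resize(s[180:290,205:315],None,fx=5,fy=5,interpolation=cv2.INTER_CUBIC))
cv2.imwrite('pics/z2.png',cv2.resize(t[150:220,340:440],None,fx=7,fy=7,interpolation=cv2.INTER_CUBIC))
cv2.imwrite('pics/z3.png',cv2.resize(t[200:270,160:260],None,fx=7,fy=7,interpolation=cv2.INTER_CUBIC))
```

```text
(no output)
```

View pics/z1.png

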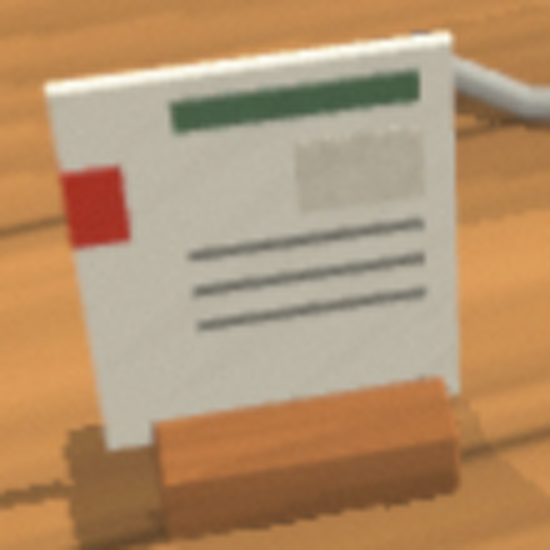

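View pics/z2.png

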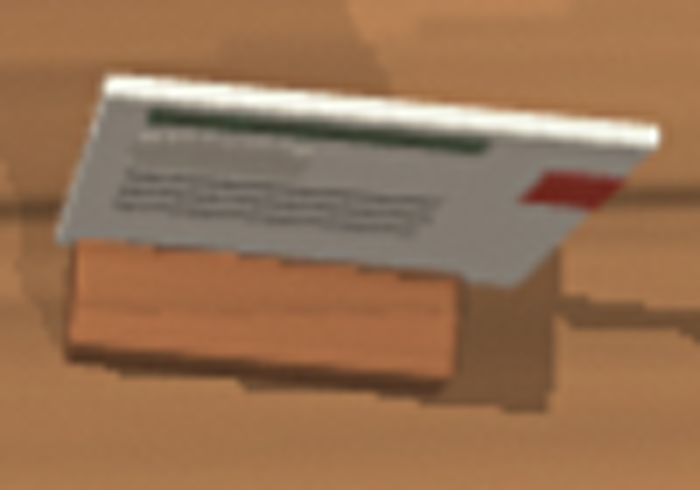

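View pics/z3.png

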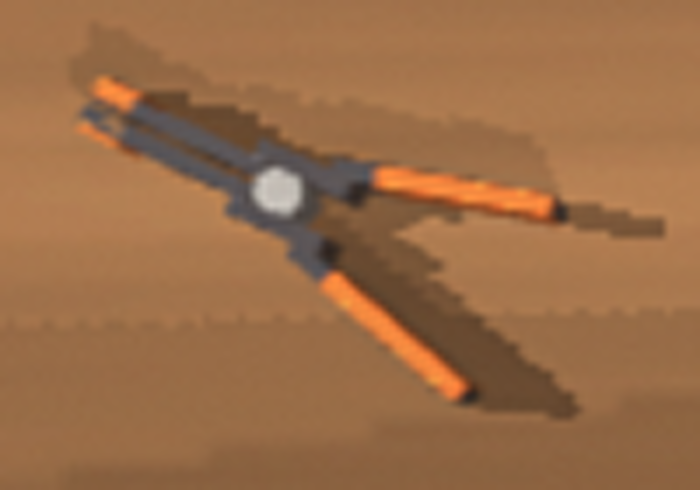

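```bash
cat > fit0.py <<'E'
from h import *
from scipy.optimize import least_squares
ps=env.get_image('scene');pt=env.get_image('top')
sc=lambda a,f,o:(np.array(a,float)+.5)/f-.5+o
S=[((48,93),(-60,-2,170)),((61,173),(-60,-2,140)),((73,248),(-60,-2,110)),((122,166),(-42,-2,140)),((130,241),(-42,-2,110)),((452,46),(60,-2,170)),((108,449),(-60,-2,20))]
T=[((105,78),(60,-2,170)),((105,98),(60,2,170)),((660,128),(-60,-2,170)),((657,150),(-60,2,170)),((515,286),(-60,2,20)),((538,172),(-42,2,140)),((625,178),(-60,2,140)),((597,210),(-60,2,110)),((520,203),(-42,2,110))]
su=np.array([sc(a,5,(205,180)) for a,_ in S]);sX=np.array([b for _,b in S])/1e3
tu=np.array([sc(a,7,(340,150)) for a,_ in T]);tX=np.array([b for _,b in T])/1e3
def X(q,P):
    c,s=np.cos(q[2]),np.sin(q[2]);return np.c_[q[0]+c*P[:,0]-s*P[:,1],q[1]+s*P[:,0]+c*P[:,1],P[:,2]]
def run(parts):
    f=lambda q:np.concatenate([(proj(p,X(q,P))-u).ravel() for p,u,P in parts])
    r=least_squares(f,[.6,-.14,1.5],loss='soft_l1');return r.x,f(r.x)
for parts in ([(ps,su,sX)],[(pt,tu,tX)],[(ps,su,sX),(pt,tu,tX)]):
    q,e=run(parts);print(q[:2].round(4),np.degrees(q[2]).round(2),np.abs(e).max().round(2))
print('mark',X(q,np.array([[-.06,0,.125]])))
C=[(278,190),(565,210),(463,402),(100,78),(80,118)]
print(onz(pt,[sc(a,7,(160,200)) for a in C],0.024).round(4))
m=env.outline_of('clip',ps)[0]; print(m['conf'],m['pixel'])
E
python3 fit0.py
```

```text
[ 0.5796 -0.1361] 81.89 0.5
[ 0.5776 -0.1372] 83.58 1.08
[ 0.5779 -0.1366] 83.4 1.26
mark [[ 0.57101761 -0.19619946  0.125     ]]
[[0.5121 0.1886 0.024 ]
 [0.5053 0.1154 0.024 ]
 [0.4574 0.1412 0.024 ]
 [0.542  0.2351 0.024 ]
 [0.5318 0.24   0.024 ]]
0.78 [207.6, 401.1]
```

```bash
cat > plan.py <<'E'
from h import *
def plan(pos,yaw,n,split=8):
    "tool down, tool z heading yaw(deg)"
    s=env.observe();R0=np.array(s['tool_rot']);p0=np.array(s['position'])
    a=np.radians(yaw);z=np.array([np.cos(a),np.sin(a),0]);y=np.array([0,0,-1.]);x=np.cross(y,z)
    R1=np.c_[x,y,z];rv=cv2.Rodrigues(R0.T@R1)[0].ravel()/n
    R=R0.copy()
    for i in range(n):
        d=R.T@((np.array(pos)-p0)/n); print([d.round(4).tolist(),np.degrees(rv).round(2).tolist()])
        R=R@cv2.Rodrigues(rv)[0]
E
python3 -c "
from plan import *
plan([.495,.155,.2],63,10)"
```

```text
[[-0.0199, 0.0031, -0.0382], [0.0, 9.17, -0.0]]
[[-0.0135, 0.0031, -0.0408], [0.0, 9.17, -0.0]]
[[-0.0068, 0.0031, -0.0425], [0.0, 9.17, -0.0]]
[[0.0, 0.0031, -0.043], [0.0, 9.17, -0.0]]
[[0.0069, 0.0031, -0.0425], [0.0, 9.17, -0.0]]
[[0.0136, 0.0031, -0.0408], [0.0, 9.17, -0.0]]
[[0.0199, 0.0031, -0.0381], [0.0, 9.17, -0.0]]
[[0.0257, 0.0031, -0.0345], [0.0, 9.17, -0.0]]
[[0.0309, 0.0031, -0.0299], [0.0, 9.17, -0.0]]
[[0.0353, 0.0031, -0.0246], [0.0, 9.17, -0.0]]
```

Emit:
{"name": "carry_out", "arguments": {"plan": [[[-0.02,0.003,-0.038],[0,9.2,0],0.085],[[-0.0135,0.003,-0.041],[0,9.2,0],0.085],[[-0.007,0.003,-0.0425],[0,9.2,0],0.085],[[0,0.003,-0.043],[0,9.2,0],0.085],[[0.007,0.003,-0.0425],[0,9.2,0],0.085],[[0.0136,0.003,-0.041],[0,9.2,0],0.085],[[0.02,0.003,-0.038],[0,9.2,0],0.085],[[0.0257,0.003,-0.0345],[0,9.2,0],0.085]]}}

```text
time_s: 2.05
position: [0.4434, 0.2217, 0.2074]
tool_rot: [[0.987, 0.0, 0.159], [-0.159, 0.0, 0.987], [0.0, -1.0, 0.0]]
ft_force: [0.4, 0.2, 0.1]
grip_width: 0.0849
```

Emit:
{"name": "carry_out", "arguments": {"plan": [[[0.031,0.003,-0.03],[0,9.2,0],0.085],[[0.035,0.003,-0.0246],[0,9.2,0],0.085],[[0,0,0],[0,0,0],0.085],[[0,0,0],[0,0,0],0.085]]}}

```text
time_s: 2.55
position: [0.4939, 0.1546, 0.2013]
tool_rot: [[0.89, -0.0, 0.457], [-0.457, 0.0, 0.89], [-0.0, -1.0, 0.0]]
ft_force: [0.1, -0.4, -0.0]
grip_width: 0.0847
```

Run:
```python
from plan import *
s=env.observe();p=env.get_image('wrist');save(p,'w1.png');print(s['time_s'],s['position'],s['tool_rot'],s['q'])
r=env.outline_of('clip',p)[0];print(r['conf'],r['pixel'])
c=np.array([.512,.1886,.024]);u=np.array([np.cos(np.radians(63)),np.sin(np.radians(63)),0])
print(proj(p,[c,c-.065*u,c+.055*u],s))
```

```text
2.55 [0.49389987 0.1545798  0.20130476] [[ 8.89561124e-01 -4.04423026e-04  4.56815984e-01]
 [-4.56815920e-01  2.43170533e-04  8.89561215e-01]
 [-4.70843225e-04 -9.99999889e-01  3.15681759e-05]] [4.24799928e+00 1.99940688e+01 8.24232353e+01 1.59833539e-02
 7.76047724e+01 3.14264038e+01]
0.94 [132.9, 318.1]
[[320.41570814 137.44340221]
 [320.61880473 200.12122944]
 [320.22200131  77.4539277 ]]
```

View pics/w1.png

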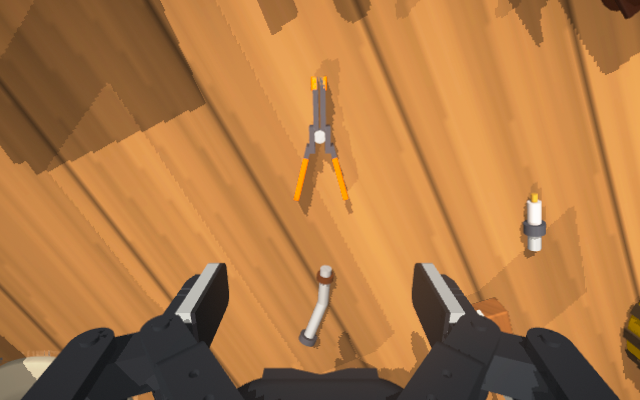

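Run:
```python
from plan import *
s=env.observe();p=env.get_image('wrist')
q=onz(p,[(319.7,136.5),(298,199),(347,199),(315,78),(325,78)],.024,s);print(q.round(4))
m=(q[3]+q[4])/2-(q[1]+q[2])/2;print(np.degrees(np.arctan2(m[1],m[0])))
R=np.array(s['tool_rot']);u=m/np.linalg.norm(m);print(((q[0]-.038*u)-s['position'])@R)
```

```text
[[0.5117 0.1902 0.024 ]
 [0.4619 0.143  0.024 ]
 [0.5075 0.1196 0.024 ]
 [0.5323 0.2399 0.024 ]
 [0.5405 0.2357 0.024 ]]
64.10000517990589
[0.00076208 0.17749064 0.00142615]
```

Emit:
{"name": "carry_out", "arguments": {"plan": [[[0.001,0.03,0.001],[0,-1,0],0.085],[[0,0.04,0],[0,0,0],0.085],[[0,0.04,0],[0,0,0],0.085],[[0,0.03,0],[0,0,0],0.085],[[0,0.025,0],[0,0,0],0.085],[[0,0.015,0],[0,0,0],0.085],[[0,0,0],[0,0,0],0.085]]}}

```text
time_s: 3.58
position: [0.4953, 0.155, 0.021]
tool_rot: [[0.897, -0.001, 0.442], [-0.442, -0.0, 0.897], [-0.001, -1.0, -0.001]]
ft_force: [0.0, 0.8, -0.1]
grip_width: 0.0854
```

Run:
```python
from plan import *
s=env.observe();p=env.get_image('wrist');save(p,'w2.png');print(s['position'])
```

```text
[0.49525828 0.15499799 0.0209569 ]
```

View pics/w2.png

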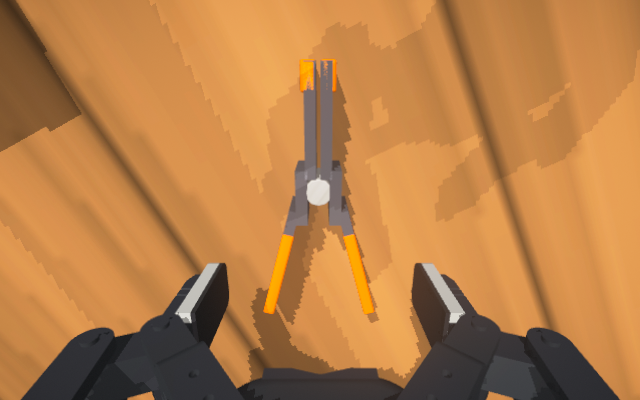

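The clip lies centred between the pads: pivot at (318,192), handle ends at (270,310) and (370,310). Next I go down and close.

Emit:
{"name": "carry_out", "arguments": {"plan": [[[0,0.01,0],[0,0,0],0.085],[[0,0.007,0],[0,0,0],0.085],[[0,0,0],[0,0,0],0.06],[[0,0,0],[0,0,0],0.045],[[0,0,0],[0,0,0],0.03],[[0,0,0],[0,0,0],0.015],[[0,0,0],[0,0,0],0.01],[[0,0,0],[0,0,0],0.01]], "force": 45}}

```text
time_s: 4.62
position: [0.4964, 0.1547, 0.0059]
tool_rot: [[0.897, 0.003, 0.442], [-0.442, 0.0, 0.897], [0.002, -1.0, 0.001]]
ft_force: [-3.6, -0.7, 12.8]
grip_width: 0.0206
```

Run:
```python
from plan import *
s=env.observe();p=env.get_image('wrist');save(p,'w3.png');print(s['position'],s['grip_width'],s['ft_force'])
```

```text
[0.49635459 0.15472112 0.00585524] 0.020606167550840288 [-3.63297064 -0.67726546 12.79732686]
```

View pics/w3.png

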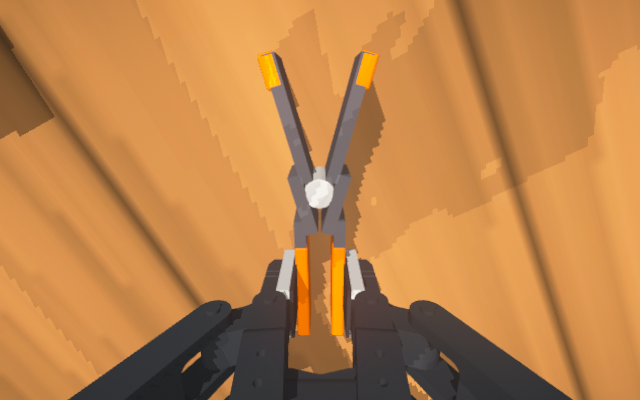

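The clip is squeezed wide open: pivot at (319,193), tips at (268,60) and (370,60). I'll lift it.

Emit:
{"name": "carry_out", "arguments": {"plan": [[[0,-0.005,0],[0,0,0],0.01],[[0,-0.02,0],[0,0,0],0.01],[[0,-0.04,0],[0,0,0],0.01],[[0,-0.05,0],[0,0,0],0.01],[[0,-0.05,0],[0,0,0],0.01],[[0,-0.05,0],[0,0,0],0.01],[[0,-0.03,0],[0,0,0],0.01],[[0,0,0],[0,0,0],0.01]]}}

```text
time_s: 5.68
position: [0.4961, 0.1547, 0.2513]
tool_rot: [[0.897, 0.004, 0.442], [-0.442, 0.0, 0.897], [0.004, -1.0, 0.002]]
ft_force: [0.8, 0.5, -1.2]
grip_width: 0.0206
```

Run:
```python
from plan import *
s=env.observe();p=env.get_image('wrist');save(p,'w4.png');print(s['position'],s['grip_width'],s['ft_force'],s['q'])
p=env.get_image('scene');save(p,'s4.png')
p=env.get_image('top');save(p,'t4.png')
plan([.561,-.30,.25],83.2,12)
```

```text
[0.49610995 0.15473281 0.25128412] 0.020584233741731114 [ 0.84513736  0.47503764 -1.23400346] [ 4.25508756e+00  1.78250537e+01  7.70828999e+01 -8.01452362e-04
  8.48452696e+01  3.05088264e+01]
[[0.0217, -0.0002, -0.0315], [0.0, -1.62, -0.01]]
[[0.0208, -0.0002, -0.0321], [0.0, -1.62, -0.01]]
[[0.0199, -0.0002, -0.0327], [0.0, -1.62, -0.01]]
[[0.0189, -0.0002, -0.0333], [0.0, -1.62, -0.01]]
[[0.018, -0.0002, -0.0338], [0.0, -1.62, -0.01]]
[[0.017, -0.0002, -0.0343], [0.0, -1.62, -0.01]]
[[0.016, -0.0002, -0.0348], [0.0, -1.62, -0.01]]
[[0.0151, -0.0002, -0.0352], [0.0, -1.62, -0.01]]
[[0.0141, -0.0002, -0.0356], [0.0, -1.62, -0.01]]
[[0.013, -0.0002, -0.036], [0.0, -1.62, -0.01]]
[[0.012, -0.0002, -0.0363], [0.0, -1.62, -0.01]]
[[0.011, -0.0002, -0.0367], [0.0, -1.62, -0.01]]
```

View pics/w4.png

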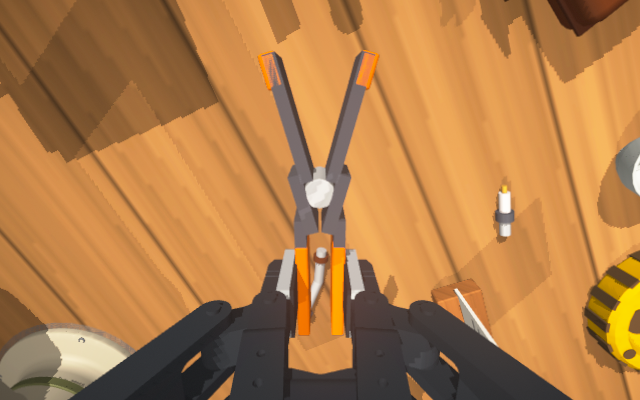

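View pics/s4.png

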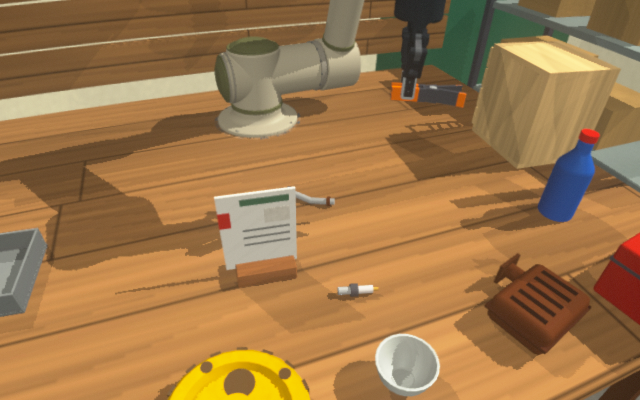

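Run:
```python
from plan import *
s=env.observe();p=env.get_image('wrist')
z=s['position'][2]+.018
q=onz(p,[(319,193),(266,53),(371,53)],z,s);print(((q-s['position'])@np.array(s['tool_rot'])).round(4))
plan([.556,-.33,.25],83.2,14)
```

```text
[[-0.0004 -0.0181  0.0426]
 [-0.0191 -0.0181  0.0946]
 [ 0.0181 -0.0182  0.0946]]
[[0.0192, -0.0002, -0.0291], [0.0, -1.39, -0.01]]
[[0.0185, -0.0002, -0.0296], [0.0, -1.39, -0.01]]
[[0.0178, -0.0002, -0.03], [0.0, -1.39, -0.01]]
[[0.017, -0.0002, -0.0304], [0.0, -1.39, -0.01]]
[[0.0163, -0.0002, -0.0308], [0.0, -1.39, -0.01]]
[[0.0156, -0.0002, -0.0312], [0.0, -1.39, -0.01]]
[[0.0148, -0.0002, -0.0316], [0.0, -1.39, -0.01]]
[[0.014, -0.0002, -0.0319], [0.0, -1.39, -0.01]]
[[0.0132, -0.0002, -0.0323], [0.0, -1.39, -0.01]]
[[0.0125, -0.0002, -0.0326], [0.0, -1.39, -0.01]]
[[0.0117, -0.0002, -0.0329], [0.0, -1.39, -0.01]]
[[0.0109, -0.0002, -0.0332], [0.0, -1.39, -0.01]]
[[0.0101, -0.0002, -0.0334], [0.0, -1.39, -0.01]]
[[0.0092, -0.0002, -0.0336], [0.0, -1.39, -0.01]]
```

Emit:
{"name": "carry_out", "arguments": {"plan": [[[0.0192,0,-0.029],[0,-1.4,0],0.01],[[0.0185,0,-0.0296],[0,-1.4,0],0.01],[[0.0178,0,-0.03],[0,-1.4,0],0.01],[[0.017,0,-0.0304],[0,-1.4,0],0.01],[[0.0163,0,-0.0308],[0,-1.4,0],0.01],[[0.0156,0,-0.0312],[0,-1.4,0],0.01],[[0.0148,0,-0.0316],[0,-1.4,0],0.01],[[0.014,0,-0.032],[0,-1.4,0],0.01]]}}

```text
time_s: 6.88
position: [0.5304, -0.1231, 0.248]
tool_rot: [[0.966, -0.002, 0.259], [-0.259, 0.001, 0.966], [-0.002, -1.0, 0.0]]
ft_force: [0.4, -0.5, -0.8]
grip_width: 0.0204
```

Emit:
{"name": "carry_out", "arguments": {"plan": [[[0.0132,0,-0.0323],[0,-1.4,0],0.01],[[0.0125,0,-0.0326],[0,-1.4,0],0.01],[[0.0117,0,-0.033],[0,-1.4,0],0.01],[[0.011,0,-0.0332],[0,-1.4,0],0.01],[[0.01,0,-0.0334],[0,-1.4,0],0.01],[[0.009,0,-0.0336],[0,-1.4,0],0.01],[[0,0,0],[0,0,0],0.01],[[0,0,0],[0,0,0],0.01]]}}

```text
time_s: 7.88
position: [0.5569, -0.3293, 0.2483]
tool_rot: [[0.993, -0.001, 0.116], [-0.116, 0.002, 0.993], [-0.002, -1.0, 0.001]]
ft_force: [-0.1, 1.2, -1.5]
grip_width: 0.0203
```

Run:
```python
from plan import *
s=env.observe();p=env.get_image('wrist');save(p,'w5.png');print(s['position'],s['grip_width'],s['ft_force'],s['q'])
a=np.radians(83.4);u=np.array([np.cos(a),np.sin(a),0]);m=np.array([.571,-.1962,0])
print(proj(p,[m+[0,0,.17],m+.12*u+[0,0,.17],m+[0,0,.02]],s).round(1))
p=env.get_image('scene');save(p,'s5.png')
plan([.556,-.33,.119],83.2,6)
```

```text
[ 0.55690061 -0.32930066  0.24826756] 0.020295726500117225 [-0.118311    1.16225694 -1.48946928] [-4.10645702e+01  3.14868998e+01  5.51671643e+01  1.12263125e-02
  9.34651953e+01 -3.44033110e+01]
[[ 317.7   -1.3]
 [ 316.7 -300.8]
 [ 318.8   37.8]]
[[-0.0001, 0.0217, -0.0002], [-0.0, 0.03, -0.01]]
[[-0.0001, 0.0217, -0.0002], [-0.0, 0.03, -0.01]]
[[-0.0001, 0.0217, -0.0002], [-0.0, 0.03, -0.01]]
[[-0.0002, 0.0217, -0.0002], [-0.0, 0.03, -0.01]]
[[-0.0002, 0.0217, -0.0002], [-0.0, 0.03, -0.01]]
[[-0.0002, 0.0217, -0.0002], [-0.0, 0.03, -0.01]]
```

View pics/w5.png

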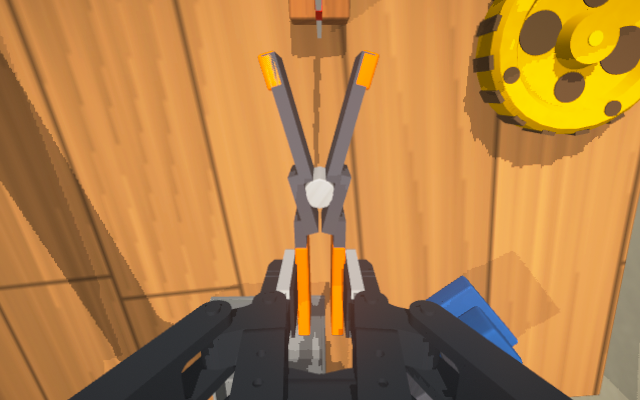

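View pics/s5.png

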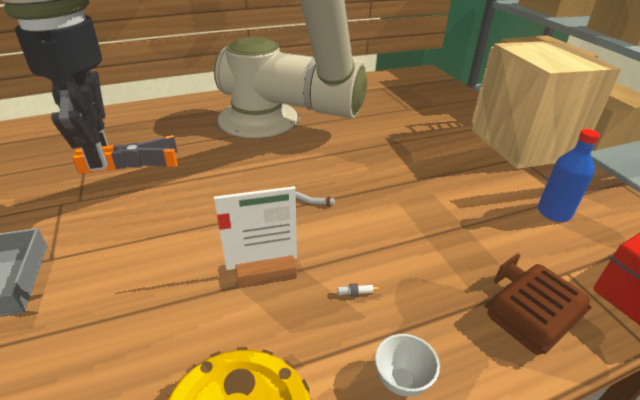

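Emit:
{"name": "carry_out", "arguments": {"plan": [[[0,0.02,0],[0,0,0],0.01],[[0,0.03,0],[0,0,0],0.01],[[0,0.03,0],[0,0,0],0.01],[[0,0.03,0],[0,0,0],0.01],[[0,0.019,0],[0,0,0],0.01],[[0,0,0],[0,0,0],0.01],[[0,0,0],[0,0,0],0.01]]}}

```text
time_s: 8.85
position: [0.5575, -0.3297, 0.1215]
tool_rot: [[0.993, 0.001, 0.115], [-0.115, -0.001, 0.993], [0.001, -1.0, -0.001]]
ft_force: [-0.2, -0.5, -1.2]
grip_width: 0.0202
```

```bash
cat > look.py <<'E'
import sys
from plan import *
n=sys.argv[1]
s=env.observe();p=env.get_image('wrist');save(p,'w%s.png'%n);print(s['time_s'],s['position'],s['grip_width'],s['ft_force']);print(np.array(s['tool_rot']).round(4))
a=np.radians(83.4);u=np.array([np.cos(a),np.sin(a),0]);m=np.array([.571,-.1962,0])
print(proj(p,[m+[0,0,.17],m+[0,0,.125],m+[0,0,.02]],s).round(1))
R=np.array(s['tool_rot']);
print('mark in tool',(m+[0,0,.125]-s['position'])@R,'card x in tool',u@R)
ps=env.get_image('scene');save(ps,'s%s.png'%n);cv2.imwrite('pics/sz%s.png'%n,cv2.cvtColor(cv2.resize(ps['image'][130:290,80:310],None,fx=3,fy=3,interpolation=cv2.INTER_CUBIC),cv2.COLOR_RGB2BGR))
# predicted clip points in scene: pivot and tips at mid height
P=np.array([[0,-.006,.0426],[.0165,-.006,.0956],[-.0165,-.006,.0956],[0,-.006,.0806]])@R.T+s['position']
print('clip pts scene',proj(ps,P).round(1),P[3].round(4))
pt=env.get_image('top');save(pt,'t%s.png'%n);cv2.imwrite('pics/tz%s.png'%n,cv2.cvtColor(cv2.resize(pt['image'][120:240,330:490],None,fx=5,fy=5,interpolation=cv2.INTER_CUBIC),cv2.COLOR_RGB2BGR))
print('top',proj(pt,P).round(1))
E
python3 look.py 6
```

```text
8.85 [ 0.55751441 -0.32971354  0.12154605] 0.02015013104173661 [-0.15900763 -0.46356391 -1.22845167]
[[ 0.9933  0.0013  0.1154]
 [-0.1154 -0.0012  0.9933]
 [ 0.0015 -1.     -0.001 ]]
[[ 311.5 -156.9]
 [ 314.4  -65. ]
 [ 316.6    7. ]]
mark in tool [-0.00200403 -0.00359008  0.13417433] card x in tool [-4.44772512e-04 -9.93208286e-04  9.99999408e-01]
clip pts scene [[154.6 229.4]
 [191.3 231.4]
 [191.1 217.4]
 [180.9 225.7]] [ 0.5668 -0.2496  0.1275]
top [[482.4 179.9]
 [450.7 166.9]
 [449.9 186.8]
 [459.4 177.7]]
```

View pics/w6.png

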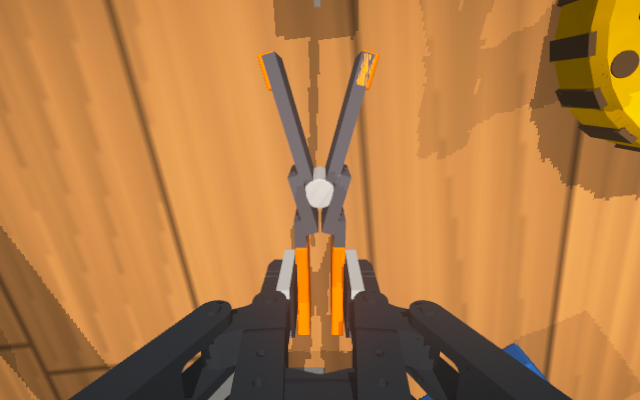

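View pics/sz6.png

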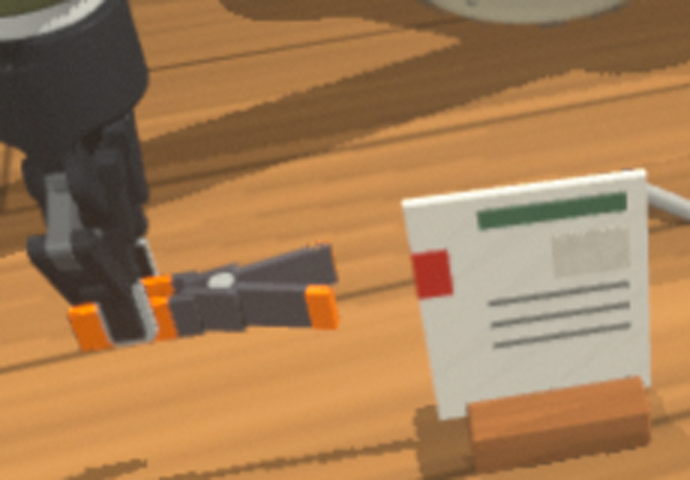

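View pics/tz6.png

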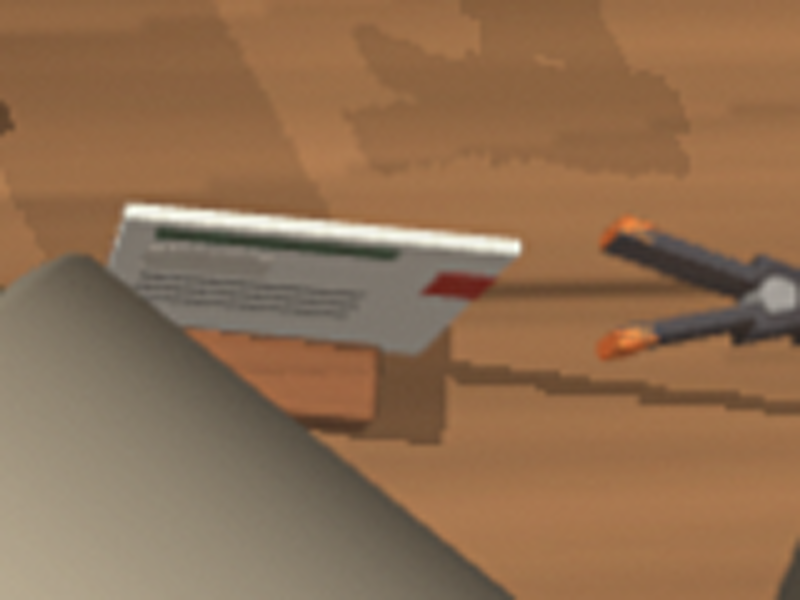

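Card, clip and band line up at a standoff. I'll correct 1.5 mm sideways and 2.5 mm down, advance most of the way, then look again.

Emit:
{"name": "carry_out", "arguments": {"plan": [[[-0.0015,0.0025,0],[0,0,0],0.01],[[0,0,0.008],[0,0,0],0.01],[[0,0,0.01],[0,0,0],0.01],[[0,0,0.01],[0,0,0],0.01],[[0,0,0.008],[0,0,0],0.01],[[0,0,0],[0,0,0],0.01],[[0,0,0],[0,0,0],0.01]]}}

```text
time_s: 9.88
position: [0.5598, -0.2941, 0.1179]
tool_rot: [[0.993, 0.0, 0.116], [-0.116, -0.0, 0.993], [0.0, -1.0, -0.0]]
ft_force: [1.3, -0.3, -1.5]
grip_width: 0.0203
```

```bash
python3 look.py 7
```

```text
9.875 [ 0.55977005 -0.29409443  0.11788237] 0.020281401544885537 [ 1.28737221 -0.33009786 -1.45927057]
[[ 9.933e-01  1.000e-04  1.160e-01]
 [-1.160e-01 -3.000e-04  9.933e-01]
 [ 2.000e-04 -1.000e+00 -2.000e-04]]
[[319.5  21. ]
 [319.5  44.9]
 [319.6  65.2]]
mark in tool [-0.0001959  -0.00714085  0.09853457] card x in tool [-1.02346660e-03 -2.35422178e-04  9.99999449e-01]
clip pts scene [[179.8 227. ]
 [216.2 229. ]
 [215.  215.2]
 [205.5 223.4]] [ 0.5691 -0.214   0.1239]
top [[460.2 179.4]
 [428.3 166.4]
 [427.4 186.4]
 [437.  177.2]]
```

View pics/w7.png

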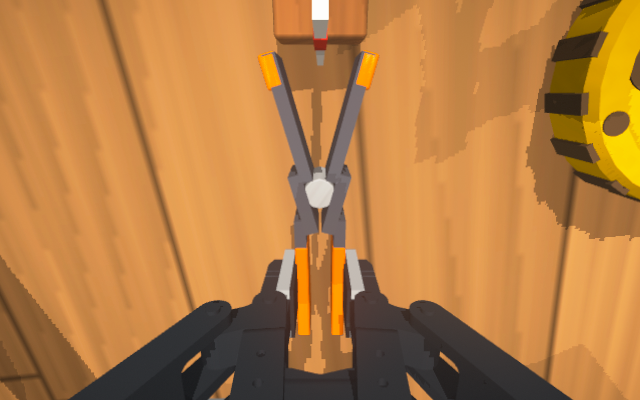

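View pics/sz7.png

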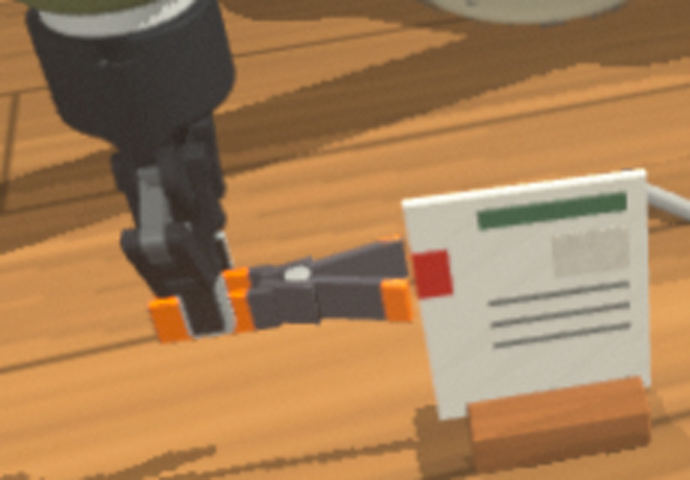

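View pics/tz7.png

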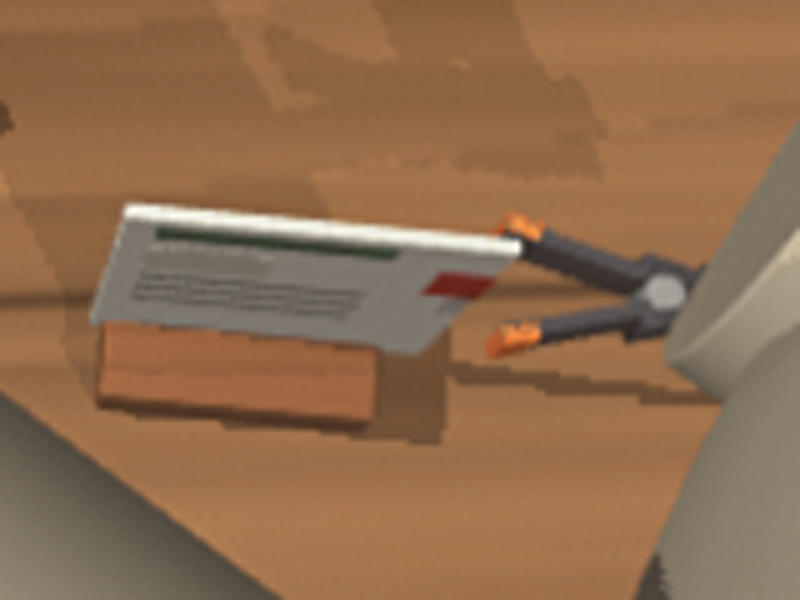

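The card edge is centred between the tips (column 320, tips at 259 and 378), and the band at rows 38–50 is where I predicted. Now the final 18 mm.

Emit:
{"name": "carry_out", "arguments": {"plan": [[[0,-0.001,0.005],[0,0,0],0.01],[[0,0,0.005],[0,0,0],0.01],[[0,0,0.005],[0,0,0],0.01],[[0,0,0.003],[0,0,0],0.01],[[0,0,0],[0,0,0],0.01],[[0,0,0],[0,0,0],0.01],[[0,0,0],[0,0,0],0.01]]}}

```text
time_s: 10.9
position: [0.5618, -0.2762, 0.1188]
tool_rot: [[0.993, 0.0, 0.116], [-0.116, -0.0, 0.993], [0.0, -1.0, -0.0]]
ft_force: [-0.0, -0.1, -0.9]
grip_width: 0.0199
```

```bash
python3 look.py 8
```

```text
10.9 [ 0.56179688 -0.2761946   0.11881351] 0.019880051619693428 [-0.0439104  -0.05945228 -0.90125779]
[[ 0.9932  0.      0.1161]
 [-0.1161 -0.      0.9932]
 [ 0.     -1.     -0.    ]]
[[319.7  96.5]
 [319.7  94.6]
 [319.7  92.8]]
mark in tool [-0.00014698 -0.00618688  0.08052209] card x in tool [-1.18011498e-03 -4.77795849e-06  9.99999304e-01]
clip pts scene [[191.9 224.8]
 [228.3 226.7]
 [226.6 213.1]
 [217.5 221.2]] [ 0.5712 -0.1961  0.1248]
top [[449.4 178.3]
 [417.4 165.3]
 [416.4 185.2]
 [426.2 176.1]]
```

View pics/w8.png

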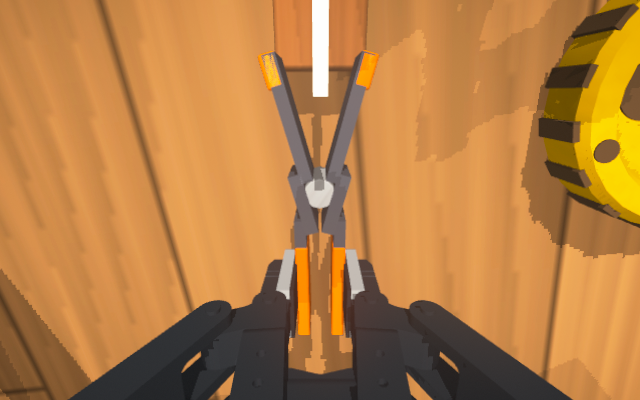

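View pics/sz8.png

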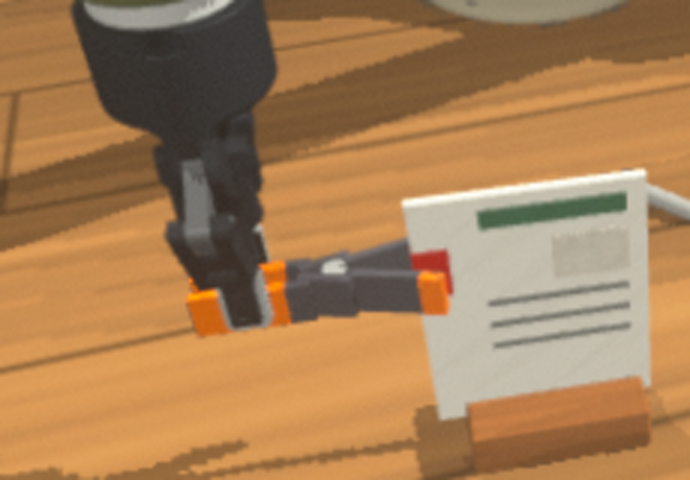

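View pics/t8.png

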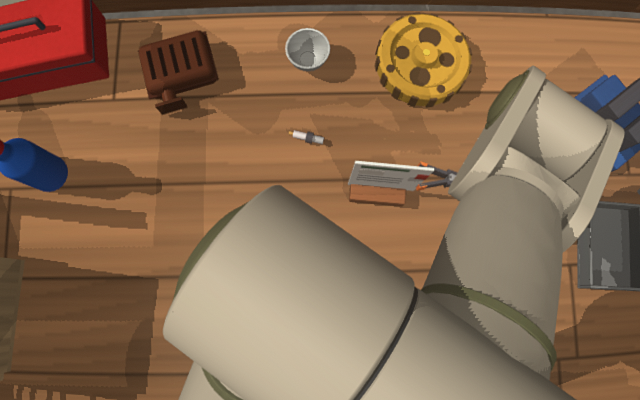

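```bash
python3 -c "
from rig import env
print(env.close_job()); s=env.observe(); print(s['time_s'],s['position'],s['grip_width'],s['ft_force'])"
```

```text
the job is handed in; nothing more can be done
None
the job is handed in; nothing more can be done
```

I gripped the clip by its handles at 45 N and squeezed it wide open. I then carried it over at height to the card's red-band edge and slid it level around the edge from outside. I handed the job in at about 11 s, still holding it open there.

**Last checks, before hand-in:**
- **Position:** the clip mouth was at (0.571, −0.196, 0.125), within about 1 mm of my estimate of the band's middle. The jaws were within about 0.1° of the card's estimated direction.
- **Clearance:** the wrist picture shows the card midway between the open jaws with clear gaps on both sides. The wrist force was only about 1 N. The card looked unmoved in the scene and top views.
- **Other things on the bench:** the spark plug was where it started. In the last top view the arm hid the axle bolt, so I couldn't confirm it there. The clip passed about 20 cm above it.

**Readings that were off:**
- **Finger opening:** it read 20–20.6 mm, against the stated 22 mm for a full squeeze. The clip did not visibly move in the grip.
- **Card position:** the scene and top cameras' fits of the card differed by about 2 mm and 1.7°. I used the joint fit, and the wrist view agreed with it.
- **Bench contact:** while the gripper was closing on the clip, there was a 13 N upward push from the bench, well under the 120 N wrist limit.

I had no reading of the state after hand-in.

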